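Square up the chocolates on the cooling slab and start the chiller

ROBOT

A 7-joint arm with a two-finger parallel gripper is mounted at the origin on the work surface. World frame = base frame: x ahead of the robot, y to its left, z up, the work surface at z = 0. Lengths are in m, angles in degrees, forces in N, time in s.
With the tool pointing down it reaches from about 0.425 to 0.875 m from the base axis. Payload 4.7 kg.
Tool frame: the origin (TCP) lies midway between the tips of the shut fingers; the grasp point (between the pads) lies env.grip_point_offset behind it (env.grip_point_offset is the distance from the TCP to the grasp point, in m); z points along the fingers, y is the line along which they close (so a half turn about z gives the same grasp; the last joint's range is limited). The gripper opens to 87 mm and grips with 3 to 60 N. Pads are 19 mm wide; open, the fingers measure 117 mm over their backs; the gripper's body (75 mm by 190 mm) begins 51 mm behind the grasp point.
Start: joints at [-64.395, 18.392, -4.016, 83.108, 1.295, 78.541, -3.26], TCP at [0.273, 0.59, 0.223] pointing down, gripper open.
Joint ranges: [-163.93, 163.93], [-17.29, 119.83], [-79.2, 71.16], [3.27, 140.29], [-89.18, 269.18], [5.43, 117.66], [-154.24, 154.24]. Speed limits (degrees/s): [147.25, 147.25, 180, 180, 180, 180, 180].

INTERFACE

Orientations are given as [roll, pitch, yaw] about the fixed x, y, z axes, in that order (R = Rz(yaw) Ry(pitch) Rx(roll)).
In Python, from cell import env gives the robot as it stands.
- The arm moves only by the shell command python3 -m creep 'ROWS' [FORCE]. ROWS is a JSON object of lists of equal length, an entry for each row: "translation": the shift along the tool's x, y, z in units of 0.08 m (1.0 is 0.08 m), a list of three; "turn": the turn, a rotation vector about the tool's x, y, z in units of 180 degrees (1.0 is 180 degrees), a list of three; "grip": the opening, from 0 (shut) to 1 (fully open). In form: {"translation": [[x, y, z], ...], "turn": [[ax, ay, az], ...], "grip": [grip, ...]}. A call has 1 to 5 rows; each row shifts and turns the commanded pose from where the row before left it, along the tool's axes as they then stand; what a row does not reach is not made up. A row lasts 1/8 s, in which the tool goes at most 62.5 mm and 10.7 degrees, less where a joint would pass 70% of its speed; a pose out of reach is approached as far as the arm can. A call with a number of a shift or a turn outside -1 to 1 is refused whole. A call with a gripper value outside its range is refused whole. The fingers move at their own pace and stop on an object; FORCE is the grip in N (left out, the last holds). Time passes only in rows, so rows that do not move let the fingers close. It gives the time, the measured TCP pose, the force, the opening and the grip force at its end, in the units of the state.
- env.get_obs(): the state, without advancing time (a new reading comes with each control period).
- env.read_camera(name): name is "side" or "top"; returns a dict with "frame" (384x512x3 uint8, red, green, blue), "z_map" (384x512 float32, m along the optical axis (not along the pixel's ray), 0 where there is no reading), "K" (3x3 intrinsics, pixels), "D" ([k1, k2, p1, p2, k3] as OpenCV has them; the pictures are not rectified), "rvec" (rotation vector, rad) and "tvec" (3), from world to camera coordinates, as OpenCV has them. Camera axes: x right, y down, z forward; pixel columns grow to the right and rows downward; lengths in m; the calibration is good to about 2 mm. A picture is of the moment at which its call begins.
- env.sign_off(): hands the job in; it is judged then, once.
The state is a dict: "time_s": time; "qpos": joint angles; "joint_velocities": joint speeds; "effort": joint torques, N m; "tool_pos": TCP position; "tool_rot": TCP orientation; "force": force on the tool from outside, world axes, zero at the start; "wrist_torque": the same for the moment, N m; "grip_width": finger opening in m; "grasp_force": force on a finger pad.
Only numpy, scipy, OpenCV 4.12 (cv2) and the standard library are available. Lean on these libraries where they do the work, as an engineer would, in place of code of your own. Each camera call takes 0.05 s, during which the arm holds its last target. There are 200 camera calls.

TASK

Using the steel straightedge with the wooden grip, push the four loose chocolates back into one straight row on the marble slab, until the straightedge sits squarely against both steel stops; leave it there and do not touch the chocolates with the fingers. Then start the chiller: press its dial in, turn it clockwise from off to the second setting (the middle-sized dot), and let it spring fully out again. Leave everything else where it stands.

Things in the scene. Friction and masses are not known exactly. Their poses are not given: they have to be found in the camera images.
- slab: fixed marble slab 200 (x) x 260 (y) x 20 mm; origin centre of underside, z up, +x the far side. Two steel stops, 20 mm tall, stand on it at y = +108 and -108 mm (12 mm wide), near faces at x = +30 mm. Against both stops the straightedge's origin is at slab x = 20 mm, y = 0 within 10. The chocolates start on the -x side of that line; the 40 mm strip along the slab's -x edge is free.
- bar: loose straightedge, about 0.45 kg: steel bar 20 (x) x 240 (y) x 24 mm, in its middle an upright wooden grip 14 (x) x 44 (y) mm, from 24 to 95 mm above the underside. Origin centre of underside, z up, long axis y; both long sides alike. It starts on the counter between slab and chiller control, pointing roughly away from the robot.
- bar_grip (a point): point on the straightedge's grip where to hold it, 78 mm above the underside on its middle; axes as bar (pinch along x, 14 mm)
- choc1: dark chocolate, a loose block 28 (x) x 32 (y) x 20 mm, 22 g, with a small diagonal stripe on top; origin at the centre of its underside, z up. The four stand about 48 mm apart along slab y, in number order from -y to +y, at different depths in x.
- choc2: dark chocolate, a loose block 28 (x) x 32 (y) x 20 mm, 22 g, with a small diagonal stripe on top; origin at the centre of its underside, z up. The four stand about 48 mm apart along slab y, in number order from -y to +y, at different depths in x.
- choc3: dark chocolate, a loose block 28 (x) x 32 (y) x 20 mm, 22 g, with a small diagonal stripe on top; origin at the centre of its underside, z up. The four stand about 48 mm apart along slab y, in number order from -y to +y, at different depths in x.
- choc4: dark chocolate, a loose block 28 (x) x 32 (y) x 20 mm, 22 g, with a small diagonal stripe on top; origin at the centre of its underside, z up. The four stand about 48 mm apart along slab y, in number order from -y to +y, at different depths in x.
- console: fixed chiller control: white wedge housing 185 (x) x 170 (y) mm, 48 mm high in front (-x, robot's side), 113 mm at the back; origin centre of underside, z up. Its steel face slopes 25 degrees from level; the face's outward direction in this frame is (-0.423, 0, 0.906); the dial's axis meets the face at (-15, 0, 80.5) mm.
- dial_grip (a point): point on the dial's axis in its grip bar, 34 mm out from the sloping face while the dial is out; z along the axis, outward (use dial for the turn, not x, y). The dial is black: a round skirt, radius 30 mm, top 16 mm out from the face, and on it a grip bar 52 long x 14 mm thick, from 16 to 44 mm out, with a white pointer line on one half.
- dial (a joint): turn, rad, growing clockwise seen facing the face: 0 off (dash mark); 0.6, 1.2, 1.8 = settings 1 to 3 (small, middle, large dot). Bar: at 0 it lies 0.6 rad anticlockwise of the up-slope line, at 0.6 along it, at 1.2 0.6 rad clockwise. While out it is locked in its notch (0.1 rad play); it turns only when pressed in 7 mm or more and springs out only within 0.1 rad of a setting.
- dial_press (a joint): how far the dial is pressed in along its axis, in m: 0 = fully out, 0.008 = fully in. Spring: 3.6 N at the start to 8.4 N fully in. The skirt can be pushed by the fingertips while they pinch the bar.
- card_slab: bystander: small price-card holder on the slab behind the row, 18 x 56 mm foot, 50 mm tall; origin centre of underside
- card_console: bystander: the same kind of card holder, on the counter in front of the chiller control
- jar: bystander: amber glass jar, radius 30, 105 mm tall, behind the chiller control; origin centre of underside
- giftbox: bystander: cardboard gift box 70 x 90 x 45 mm, far middle of the counter; origin centre of underside
There are look-alikes about, which are no part of the job. What is shaped like the choc1 but purple is not meant. What is shaped like the choc4 but green is not meant.

How it is judged (in metres and radians):
On the way, in this order (a step that is already met when the one before it is completed fails the run):
1. the four chocolates stand in a straight row with the straightedge against both stops (x of choc1 in the frame of slab between 0.039 and 0.049 m and y of choc1 in the frame of slab between -0.102 and 0.102 m and angle between the x axis of each of choc1, choc2, choc3, choc4 and the x axis of slab, either way round below 0.12 rad and angle between each of choc1, choc2, choc3, choc4's own z axis and vertical below 0.1 rad and z of each of choc1, choc2, choc3, choc4 in the frame of slab below 0.025 m and x of choc2 in the frame of slab between 0.039 and 0.049 m and y of choc2 in the frame of slab between -0.102 and 0.102 m and x of choc3 in the frame of slab between 0.039 and 0.049 m and y of choc3 in the frame of slab between -0.102 and 0.102 m and x of choc4 in the frame of slab between 0.039 and 0.049 m and y of choc4 in the frame of slab between -0.102 and 0.102 m and x of bar in the frame of slab between 0.015 and 0.0235 m and y of bar in the frame of slab between -0.012 and 0.012 m and angle between the x axis of bar and the x axis of slab, either way round below 0.04 rad and angle between bar's own z axis and vertical below 0.06 rad and z of bar in the frame of slab below 0.0235 m), for 0.2 s.
2. the dial is turned to its second setting and has sprung out (value of joint dial between 1.05 and 1.35 rad and value of joint dial_press below 0.002 m), for 0.2 s.
At the end, for the whole second after the job is handed in: Bar upright on the slab against both stops (slab x 15 to 23.5 mm, y within 12, square to 0.04 rad); four chocolates flat, in line ahead of it (slab x 39 to 49 mm, square to 0.12 rad), all at rest; dial at its second setting (1.05 to 1.35 rad), out to within 2 mm (all of step 1 and all of step 2 and linear speed of each of bar, choc1, choc2, choc3, choc4 below 0.01 m/s); the robot touches nothing.
It fails at once if the dial is forced round without being pressed in (value of joint dial_press below 0.003 m and (value of joint dial between 0.2 and 0.4 rad or value of joint dial between 0.8 and 1 rad)).
It fails at once if the fingers touch a chocolate (contact force between the fingers and choc1 above 0.5 N or contact force between the fingers and choc2 above 0.5 N or contact force between the fingers and choc3 above 0.5 N or contact force between the fingers and choc4 above 0.5 N).
It fails at once if a bystander is moved by more than 25 mm (distance of any of card_slab, card_console, jar, giftbox from where it was at the start of the episode above 0.025 m).
It also fails if it takes over 61 s, if anything falls off the work surface, if the arm or the gripper's body presses on something with over 40 N, if the wrist force passes 120 N, or if a joint passes its speed limit or range.

## Working session

There is one attempt and no reset: what is moved stays moved. The work goes in short steps, Python scripts to look and compute and a shell command to move; the robot and the scene stay as the last step left them, time stands still between calls to the robot, and variables do not carry over. Pictures are saved under pics/ and viewed, at most 10 in all, crops included, and the job is handed in when it is done.

```bash
ls; mkdir -p pics; python3 - <<'E'
from cell import env
import cv2,numpy as np
o=env.get_obs();print({k:np.round(o[k],3) for k in('time_s','tool_pos','tool_rot','grip_width')},env.grip_point_offset)
for n in('top','side'):
    c=env.read_camera(n);np.savez(''+n+'0.npz',**c)
    cv2.imwrite(f'pics/{n}0.png',c['frame'][...,::-1])
    R=cv2.Rodrigues(c['rvec'])[0];print(n,-R.T@c['tvec'],R[2],c['K'][0],c['D'])
E
```

```text
pics
{'time_s': np.float64(0.0), 'tool_pos': array([0.272, 0.59 , 0.221]), 'tool_rot': array([-1.79891e+02,  5.00000e-03,  1.55204e+02]), 'grip_width': np.float64(0.087)} 0.0187
top [ 0.35412578 -0.04706757  1.2397516 ] [ 0.19689615 -0.00419828 -0.98041536] [394.55616627   0.         258.04557228] [-0.09060286  0.          0.          0.          0.        ]
side [ 0.19711758 -0.54776714  0.81927199] [ 0.40795737  0.5235104  -0.74800244] [403.30906565   0.         256.35556511] [-0.00334222  0.          0.          0.          0.        ]
```

View pics/top0.png

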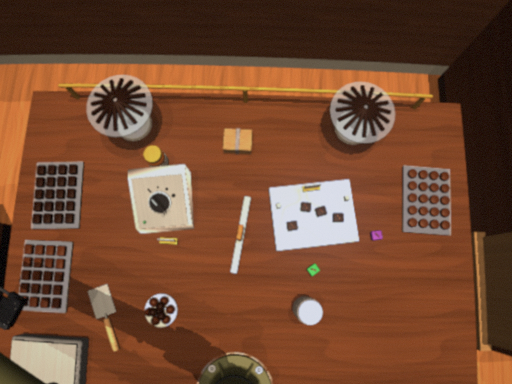

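View pics/side0.png

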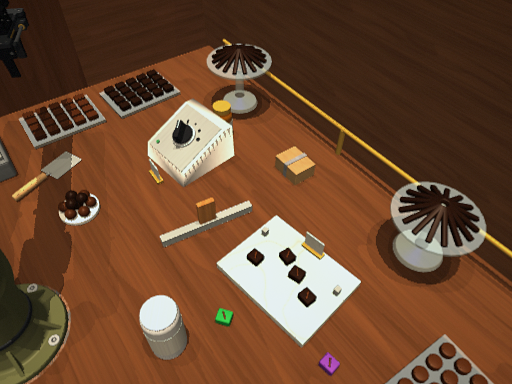

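The top picture shows: slab centred near (313,214), chocolates at (338,217), (321,211), (306,207) and (292,226), the bar at about (241,235) and the dial at (160,203). It also shows card holders at (311,188) and (167,240). The green (313,270) and purple (376,235) blocks are the look-alikes.

```bash
cat > h.py <<'E'
import cv2,numpy as np
def load(n): return dict(np.load(n))
def grab(n):
    from cell import env
    return env.read_camera(n)
def ray(c,uv):
    p=cv2.undistortPoints(np.float64(uv).reshape(-1,1,2),c['K'],c['D']).reshape(-1,2)
    R=cv2.Rodrigues(c['rvec'])[0];d=np.c_[p,np.ones(len(p))]@R
    return -R.T@np.ravel(c['tvec']),d
def plane(c,uv,z):
    o,d=ray(c,uv);return o+d*((z-o[2])/d[:,2])[:,None]
def cloud(c):
    h,w=c['z_map'].shape;u,v=np.meshgrid(np.arange(w),np.arange(h))
    o,d=ray(c,np.stack([u,v],-1).reshape(-1,2).astype(float))
    return (o+d*c['z_map'].reshape(-1,1)).reshape(h,w,3)
def proj(c,P): return cv2.projectPoints(np.float64(P).reshape(-1,1,3),c['rvec'],c['tvec'],c['K'],c['D'])[0].reshape(-1,2)
def rect(P):
    (x,y),(w,h),a=cv2.minAreaRect(np.float32(P*1000));
    return np.round([x,y,w,h,a],1)
E
cat > m.py <<'E'
from h import *
for n in('top','side'):
    c=load(n+'0.npz');f=c['frame'].astype(int);hsv=cv2.cvtColor(c['frame'],cv2.COLOR_RGB2HSV);X=cloud(c);z=X[...,2]
    print('==',n)
    # low-saturation bright regions: slab, bar, console
    m=((hsv[...,1]<60)&(hsv[...,2]>120)).astype(np.uint8)
    N,L,S,C=cv2.connectedComponentsWithStats(m)
    for i in range(1,N):
        if S[i,4]>60 and c['z_map'][L==i].max()>0:
            zz=z[L==i];h=np.median(zz)
            k,_=cv2.findContours((L==i).astype(np.uint8),cv2.RETR_EXTERNAL,cv2.CHAIN_APPROX_NONE)
            print('light',C[i].round(1),S[i,4],'z',h.round(4),'rect',rect(plane(c,k[0].reshape(-1,2),h)[:,:2]))
    # dark blobs inside slab
    lo=X[...,0]
    m=(hsv[...,2]<75).astype(np.uint8)
    N,L,S,C=cv2.connectedComponentsWithStats(m)
    for i in range(1,N):
        if 15<S[i,4]<1500:
            P=X[L==i];h=np.percentile(P[:,2],80)
            print('dark',C[i].round(1),S[i,4],'z',h.round(4),'at',np.median(P,0).round(4))
E
python3 m.py
```

```text
== top
light [93.  97.7] 62 z 0.1571 rect [855.6 449.9  28.8  34.8  17.2]
light [126.7 121. ] 1122 z 0.1564 rect [784.4 356.5 138.  194.7  14.8]
light [359.2 124.5] 1088 z 0.1369 rect [ 8.108e+02 -3.578e+02  1.394e+02  1.945e+02  3.000e-01]
light [ 65.4 200.9] 640 z 0.011 rect [579.1 598.4 217.8 155.8   3.2]
light [160.9 196.3] 3213 z 0.0879 rect [567.  235.5 195.7 190.4  11.9]
light [424.3 201.7] 1334 z 0.0111 rect [ 599.9 -598.7  156.3  217.9   87. ]
light [313.  214.9] 4925 z 0.0191 rect [ 541.3 -227.3  202.4  263.9    8.1]
light [240.2 235.4] 472 z 0.0228 rect [471.4  -1.3  22.3 241.7  81.5]
light [ 50.6 275.2] 939 z 0.0113 rect [3.206e+02 6.092e+02 2.184e+02 1.575e+02 1.000e-01]
light [101.8 301.1] 541 z 0.0026 rect [251.  420.1  88.3  63.1  23.7]
light [164.5 307.5] 324 z 0.0116 rect [237.9 226.9 100.6  87.9  38.8]
light [309.6 311.6] 542 z 0.1387 rect [ 254.6 -200.9   66.4   68.3    1.1]
light [ 47.4 359.3] 2480 z 0.0711 rect [ 77.4 552.3 212.4 124.1  89.5]
dark [117.3 103.2] 1219 z 0.1921 at [0.8227 0.3652 0.1831]
dark [363.4 109.7] 1139 z 0.1722 at [ 0.8347 -0.3553  0.1629]

[... 5112 characters left out ...]
t [ 0.5567 -0.2049  0.0394]
dark [489.  270.8] 101 z 0.0006 at [ 9.330e-01 -4.962e-01 -4.000e-04]
dark [296.3 274.1] 183 z 0.0408 at [ 0.5446 -0.2514  0.0395]
dark [306.2 296.9] 201 z 0.0408 at [ 0.5265 -0.3051  0.0395]
dark [ 51.7 346.9] 296 z 0.0109 at [ 0.0673 -0.0879  0.007 ]
dark [443.4 353. ] 59 z 0.0263 at [ 0.6714 -0.5481  0.0225]
dark [430.2 365.2] 58 z 0.0255 at [ 0.6315 -0.5478  0.0218]
dark [458.4 368.5] 66 z 0.0271 at [ 0.6698 -0.5833  0.0223]
dark [324.  368.8] 33 z 0.0146 at [ 0.4667 -0.429   0.0115]
dark [415.9 377.3] 52 z 0.0274 at [ 0.5909 -0.5452  0.0232]
dark [442.5 378. ] 37 z 0.0268 at [ 0.6301 -0.5757  0.0245]
dark [471.3 379.5] 27 z 0.0303 at [ 0.67   -0.61    0.0274]
```

```bash
cat > m2.py <<'E'
from h import *
sc=np.array([.542,-.2277]);a=np.radians(8.1);Rs=np.array([[np.cos(a),-np.sin(a)],[np.sin(a),np.cos(a)]])
for n in('top','side'):
    c=load(n+'0.npz');hsv=cv2.cvtColor(c['frame'],cv2.COLOR_RGB2HSV);X=cloud(c);z=X[...,2]
    print('==',n)
    inslab=(np.abs((X[...,:2]-sc)@Rs)<[.1,.13]).all(-1)
    m=((hsv[...,2]<90)&inslab&(z>.034)).astype(np.uint8)
    N,L,S,C=cv2.connectedComponentsWithStats(m)
    for i in range(1,N):
        if S[i,4]>20:
            P=X[L==i];print('choc',((P[:,:2].mean(0)-sc)@Rs).round(4),rect(P[:,:2]))
    m=inslab&(z>.031)&(hsv[...,2]>=90)
    N,L,S,C=cv2.connectedComponentsWithStats(m.astype(np.uint8))
    for i in range(1,N):
        if S[i,4]>4: P=X[L==i];Q=(P[:,:2]-sc)@Rs;print('else',Q.mean(0).round(3),Q.min(0).round(3),Q.max(0).round(3),P[:,2].max().round(3))
    # bar grip
    near=np.hypot(X[...,0]-.4715,X[...,1]+.001)<.05
    P=X[near&(z>.088)];print('grip top',len(P),P.mean(0).round(4) if len(P) else '',rect(P[:,:2]) if len(P)>3 else '')
    # console face
    B=(np.abs(X[...,:2]-[.567,.235])<.13).all(-1)
    face=B&(z>.05)&(z<.125)&(hsv[...,2]>110)
    P=X[face];
    rng=np.random.default_rng(0);best=0
    for _ in range(400):
        q=P[rng.choice(len(P),3,False)];nn=np.cross(q[1]-q[0],q[2]-q[0]);nn/=np.linalg.norm(nn)+1e-12
        if nn[2]<0: nn=-nn
        if nn[2]<.8: continue
        I=np.abs((P-q[0])@nn)<.0025
        if I.sum()>best: best=I.sum();bi=I
    Q=P[bi];ce=Q.mean(0);nn=np.linalg.svd(Q-ce)[2][2];nn*=np.sign(nn[2])
    print('face n',nn.round(3),'tilt',np.degrees(np.arccos(nn[2])).round(1),'yaw',np.degrees(np.arctan2(-nn[1],-nn[0])).round(1),best,len(P),'ctr',ce.round(4))
    e1=np.array([-nn[0],-nn[1],0]);u=np.array([0,0,1])-nn[2]*nn;u/=np.linalg.norm(u);r=np.cross(u,nn) # up-slope, right seen facing
    print('face rect along up,right',rect(np.c_[(Q-ce)@u,(Q-ce)@r]),)
    D=X[B&(hsv[...,2]<75)];hh=(D-ce)@nn
    T=D[(hh>.038)&(hh<.05)];W=D[(hh>.006)&(hh<.05)]
    print('bar top',len(T),'h',((T-ce)@nn).mean().round(4),'ctr',T.mean(0).round(4),'foot',(T.mean(0)-((T.mean(0)-ce)@nn)*nn).round(4))
    t=np.c_[(T-T.mean(0))@u,(T-T.mean(0))@r];v=np.linalg.svd(t)[2][0];print('bar angle cw from up',np.degrees(np.arctan2(v[1],v[0])).round(1),rect(t))
    if n=='top': t=cv2.resize(c['frame'][160:255,110:205],None,fx=6,fy=6,interpolation=cv2.INTER_CUBIC)
    else: cv2.imwrite('pics/dial0.png',cv2.resize(c['frame'][90:200,130:250],None,fx=5,fy=5,interpolation=cv2.INTER_CUBIC)[...,::-1])
E
python3 m2.py
```

```text
== top
else [ 0.081 -0.   ] [ 0.078 -0.026] [0.084 0.024] 0.072
else [ 0.035 -0.106] [ 0.028 -0.112] [ 0.042 -0.101] 0.044
else [0.034 0.108] [0.028 0.102] [0.042 0.113] 0.042
else [0.021 0.027] [0.007 0.009] [0.039 0.043] 0.043
else [ 0.004 -0.019] [-0.009 -0.037] [ 0.018 -0.003] 0.045
else [-0.022 -0.072] [-0.035 -0.088] [-0.007 -0.056] 0.045
else [-0.031  0.074] [-0.043  0.059] [-0.017  0.089] 0.044
grip top 66 [ 0.4716 -0.0027  0.0936] [471.7  -2.8  13.3  39.3  80.9]
face n [-0.416 -0.05   0.908] tilt 24.8 yaw 6.8 1783 3266 ctr [0.562  0.2421 0.0842]
face rect along up,right [1.500e+00 1.000e-01 1.706e+02 1.688e+02 8.980e+01]
bar top 51 h 0.0425 ctr [0.5345 0.2343 0.1179] foot [0.5522 0.2364 0.0794]
bar angle cw from up 150.5 [ 4.3 -4.5 15.  48.9 56.2]
== side
choc [-0.0327  0.0708] [ 500.9 -160.8   28.    31.9   11.8]
choc [0.0207 0.022 ] [ 559.9 -202.9   31.2   28.3   83.5]
choc [ 0.0023 -0.0234] [ 549.  -249.7   28.6   31.3   17.7]
choc [-0.024  -0.0742] [ 529.1 -303.9   26.6   31.5    2.3]
else [0.036 0.106] [0.029 0.101] [0.043 0.112] 0.042
else [ 0.082 -0.005] [ 0.079 -0.029] [0.086 0.021] 0.074
else [-0.03   0.074] [-0.035  0.069] [-0.024  0.077] 0.043
else [0.022 0.023] [0.016 0.021] [0.027 0.026] 0.043
else [ 0.003 -0.023] [-0.002 -0.027] [ 0.008 -0.018] 0.045
else [-0.007 -0.066] [-0.008 -0.072] [-0.007 -0.061] 0.041
else [ 0.036 -0.11 ] [ 0.028 -0.115] [ 0.044 -0.104] 0.043
else [-0.022 -0.073] [-0.029 -0.076] [-0.015 -0.069] 0.043
grip top 110 [ 0.4699 -0.0041  0.0939] [471.   -3.1  15.7  43.4  84.1]
face n [-0.416 -0.053  0.908] tilt 24.8 yaw 7.2 1967 3320 ctr [0.5571 0.2336 0.0827]
face rect along up,right [  3.6  -6.7 173.6 166.2  90. ]
bar top 73 h 0.0418 ctr [0.5345 0.234  0.1185] foot [0.5519 0.2362 0.0805]
bar angle cw from up 150.5 [ 2.2 -2.8 15.7 51.2 54.1]
```

View pics/dial0.png

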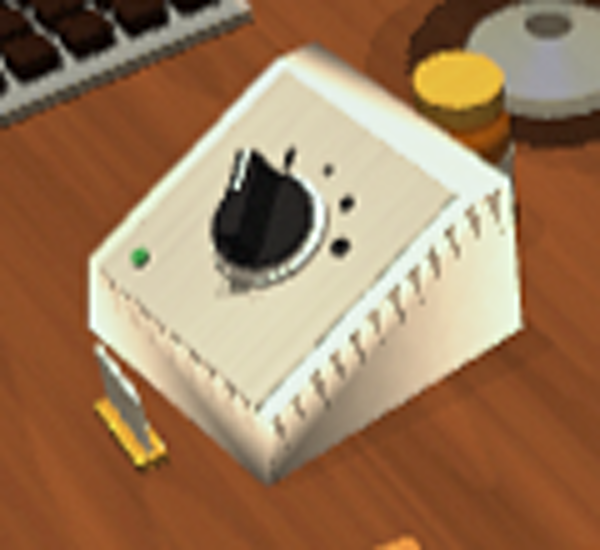

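The dial points at the dash, i.e. it is off (the pointer is at about (240,170) in the crop). The stops sit where expected in my slab frame (near faces at 0.029). Next I move to above the bar grip.

```bash
cat > go.py <<'E'
# go.py x y z [rx ry rz: world tool z axis][ya: world dir of tool y] -> total shift in tool units, turn vec units
import sys,numpy as np
from scipy.spatial.transform import Rotation as Ro
from cell import env
def delta(p,Rt):
    o=env.get_obs();R=Ro.from_euler('xyz',o['tool_rot'],degrees=True)
    d=R.inv().apply(np.array(p)-o['tool_pos'])/.08;t=(R.inv()*Rt).as_rotvec()/np.pi
    print('t',round(o['time_s'],2),'pos',np.round(o['tool_pos'],4),'rot',np.round(o['tool_rot'],1),'F',np.round(o['force'],1),'w',np.round(o['grip_width'],4),'gf',np.round(o['grasp_force'],1));print('shift units',d.round(3),'rows>=',np.ceil(np.linalg.norm(d)/.78),'turn units',t.round(4),'rows>=',np.ceil(np.linalg.norm(t)/.0594))
if __name__=='__main__':
    a=list(map(float,sys.argv[1:]));delta(a[:3],Ro.from_euler('xyz',a[3:6],degrees=True))
E
python3 -m creep '{"translation":[[-0.45,-0.47,0],[-0.45,-0.47,0],[-0.45,-0.47,0],[-0.45,-0.47,0],[-0.45,-0.47,0]],"turn":[[0,0,0],[0,0,0],[0,0,0],[0,0,0],[0,0,0]],"grip":[0.7,0.7,0.7,0.7,0.7]}' 40
python3 -m creep '{"translation":[[-0.45,-0.47,0],[-0.45,-0.47,0],[-0.45,-0.47,0],[-0.45,-0.47,0],[-0.45,-0.47,0]],"turn":[[0,0,0],[0,0,0],[0,0,0],[0,0,0],[0,0,0]],"grip":[0.7,0.7,0.7,0.7,0.7]}'
python3 -m creep '{"translation":[[-0.45,-0.47,0],[-0.4,-0.47,0],[0,0,0],[0,0,0],[0,0,0]],"turn":[[0,0,0],[0,0,0],[0,0,-0.045],[0,0,-0.045],[0,0,0]],"grip":[0.7,0.7,0.7,0.7,0.7]}'
python3 go.py 0.471 -0.0027 0.0593 180 0 171.5
```

```text
time_s: 0.72
tool_pos: [0.3574, 0.342, 0.2222]
tool_rot: [-180.0, -0.0, 155.2]
force: [0.9, -0.1, 0.5]
grip_width: 0.0611
grasp_force: 0.0
time_s: 1.35
tool_pos: [0.4419, 0.096, 0.2224]
tool_rot: [180.0, -0.0, 155.2]
force: [0.4, 0.7, 0.5]
grip_width: 0.0611
grasp_force: 0.0
time_s: 1.98
tool_pos: [0.4717, 0.0009, 0.2222]
tool_rot: [-180.0, -0.0, 171.3]
force: [-0.6, -0.1, 0.0]
grip_width: 0.0614
grasp_force: 0.0
t 1.98 pos [0.4717 0.0009 0.2222] rot [-180.    -0.   171.3] F [-0.6 -0.1  0. ] w 0.0614 gf 0.0
shift units [ 0.    -0.045  2.037] rows>= 3.0 turn units [-0.     -0.0002 -0.0011] rows>= 1.0
```

```bash

python3 -m creep '{"translation":[[0,-0.045,0.6],[0,0,0.6],[0,0,0.6],[0,0,0.24],[0,0,0]],"turn":[[0,0,-0.001],[0,0,0],[0,0,0],[0,0,0],[0,0,0]],"grip":[0.7,0.7,0.7,0.7,0.5]}'
python3 -m creep '{"translation":[[0,0,0],[0,0,0],[0,0,0],[0,0,0],[0,0,0]],"turn":[[0,0,0],[0,0,0],[0,0,0],[0,0,0],[0,0,0]],"grip":[0.2,0,0,0,0]}' 50
python3 go.py 0.471 -0.0027 0.0593 180 0 171.5
```

```text
time_s: 2.6
tool_pos: [0.4698, -0.0026, 0.0578]
tool_rot: [-179.9, -0.2, 171.5]
force: [-0.6, -0.2, 0.4]
grip_width: 0.0561
grasp_force: 0.0
time_s: 3.22
tool_pos: [0.4716, -0.0025, 0.0596]
tool_rot: [180.0, 0.0, 171.6]
force: [-0.5, 0.2, 1.4]
grip_width: 0.0135
grasp_force: 49.9
t 3.23 pos [ 0.4716 -0.0025  0.0596] rot [180.    0.  171.6] F [-0.5  0.2  1.4] w 0.0135 gf 49.9
shift units [ 0.007 -0.004  0.004] rows>= 1.0 turn units [0.0001 0.0001 0.0005] rows>= 1.0
```

```bash

python3 -m creep '{"translation":[[0,0,-0.4],[0,0,-0.4],[0,0,-0.3],[0,0,0],[0,0,0]],"turn":[[0,0,0],[0,0,0.0],[0,0,0.045],[0,0,0.052],[0,0,0.052]],"grip":[0,0,0,0,0]}' 50
python3 -m creep '{"translation":[[0,0,0],[0,0,0],[0,0,0],[0,0,0],[0,0,0]],"turn":[[0,0,0.052],[0,0,0.052],[0,0,0.052],[0,0,0.052],[0,0,0.052]],"grip":[0,0,0,0,0]}'
python3 go.py 0.4598 -0.2394 0.115 180 0 98.1
```

```text
time_s: 3.85
tool_pos: [0.4704, -0.0027, 0.1466]
tool_rot: [-179.9, -0.1, 144.5]
force: [0.3, -0.6, -4.9]
grip_width: 0.0134
grasp_force: 49.9
time_s: 4.47
tool_pos: [0.4701, -0.0028, 0.146]
tool_rot: [-179.8, 0.0, 97.6]
force: [0.2, 0.1, -4.0]
grip_width: 0.0136
grasp_force: 49.9
t 4.47 pos [ 0.4701 -0.0028  0.146 ] rot [-179.8    0.    97.6] F [ 0.2  0.1 -4. ] w 0.0136 gf 49.9
shift units [-2.914 -0.52   0.39 ] rows>= 4.0 turn units [-0.0009  0.     -0.0025] rows>= 1.0
```

```bash

python3 -m creep '{"translation":[[-0.58,-0.104,0],[-0.58,-0.104,0],[-0.58,-0.104,0],[-0.58,-0.104,0],[-0.58,-0.104,0]],"turn":[[0,0,-0.0025],[0,0,0],[0,0,0],[0,0,0],[0,0,0]],"grip":[0,0,0,0,0]}'
python3 -m creep '{"translation":[[0,0,0.2],[0,0,0.19],[0,0,0],[0,0,0],[0,0,0]],"turn":[[0,0,0],[0,0,0],[0,0,0],[0,0,0],[0,0,0]],"grip":[0,0,0,0,0]}'
python3 - <<'E'
from h import *
import go
from scipy.spatial.transform import Rotation as Ro
go.delta([.4598,-.2394,.0806],Ro.from_euler('xyz',[180,0,98.1],degrees=True))
c=grab('side');cv2.imwrite('pics/s1.png',cv2.resize(c['frame'][180:360,170:400],None,fx=3,fy=3)[...,::-1])
E
```

```text
time_s: 5.1
tool_pos: [0.4626, -0.239, 0.1463]
tool_rot: [-179.9, -0.1, 98.4]
force: [0.9, 0.4, -3.9]
grip_width: 0.0137
grasp_force: 50.0
time_s: 5.72
tool_pos: [0.4645, -0.2378, 0.1167]
tool_rot: [179.9, 0.0, 98.5]
force: [-0.0, 0.7, -6.5]
grip_width: 0.0136
grasp_force: 50.0
t 5.72 pos [ 0.4645 -0.2378  0.1167] rot [179.9   0.   98.5] F [-0.   0.7 -6.5] w 0.0136 gf 50.0
shift units [-0.012 -0.061  0.451] rows>= 1.0 turn units [0.0004 0.0001 0.0021] rows>= 1.0
```

View pics/s1.png

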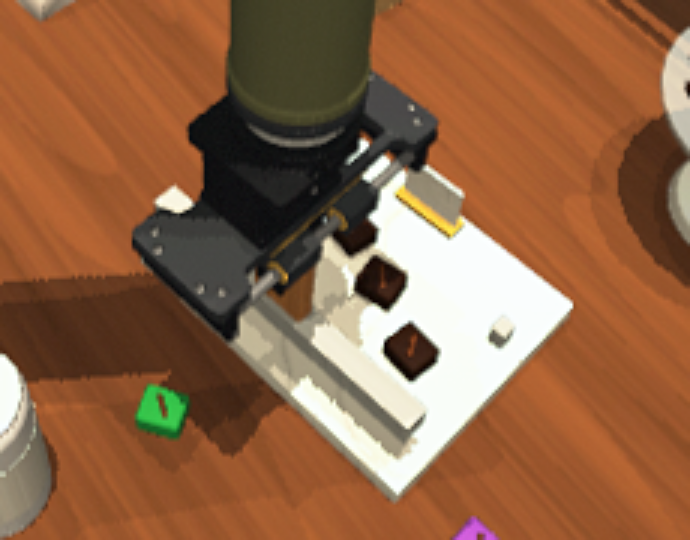

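The held bar hangs parallel over the free strip (its right end at about (412,425)), clear of the chocolates. I lower it.

```bash

python3 -m creep '{"translation":[[-0.012,-0.06,0.15],[0,0,0.15],[0,0,0.1],[0,0,0.045],[0,0,0]],"turn":[[0,0,0.002],[0,0,0],[0,0,0],[0,0,0],[0,0,0]],"grip":[0,0,0,0,0]}'
python3 go.py 0.4598 -0.2394 0.0806 180 0 98.1
```

```text
time_s: 6.4
tool_pos: [0.4594, -0.2399, 0.0804]
tool_rot: [-180.0, 0.0, 98.1]
force: [1.2, -0.6, -4.8]
grip_width: 0.0136
grasp_force: 50.0
t 6.4 pos [ 0.4594 -0.2399  0.0804] rot [-180.     0.    98.1] F [ 1.2 -0.6 -4.8] w 0.0136 gf 50.0
shift units [ 0.005  0.006 -0.002] rows>= 1.0 turn units [-0.      0.0001 -0.0002] rows>= 1.0
```

```bash

python3 -m creep '{"translation":[[0,0.08,0],[0,0.08,0],[0,0.08,0],[0,0.08,0],[0,0.08,0]],"turn":[[0,0,0],[0,0,0],[0,0,0],[0,0,0],[0,0,0]],"grip":[0,0,0,0,0]}'
python3 -m creep '{"translation":[[0,0.08,0],[0,0.08,0],[0,0.08,0],[0,0.08,0],[0,0.08,0]],"turn":[[0,0,0],[0,0,0],[0,0,0],[0,0,0],[0,0,0]],"grip":[0,0,0,0,0]}'
python3 -m creep '{"translation":[[0,0.08,0],[0,0.08,0],[0,0.06,0],[0,0.04,0],[0,0.03,0]],"turn":[[0,0,0],[0,0,0],[0,0,0],[0,0,0],[0,0,0]],"grip":[0,0,0,0,0]}'
python3 go.py 0.5613 -0.2249 0.0796 180 0 98.1
```

```text
time_s: 7.02
tool_pos: [0.4914, -0.2352, 0.0805]
tool_rot: [-180.0, -0.0, 98.1]
force: [-0.3, 0.2, -5.2]
grip_width: 0.014
grasp_force: 50.0
time_s: 7.65
tool_pos: [0.523, -0.2307, 0.0805]
tool_rot: [-180.0, -0.0, 98.1]
force: [-0.4, -0.4, -4.7]
grip_width: 0.0135
grasp_force: 50.0
time_s: 8.28
tool_pos: [0.5456, -0.2276, 0.0805]
tool_rot: [-180.0, -0.0, 98.0]
force: [-0.3, 0.4, -5.3]
grip_width: 0.0133
grasp_force: 50.0
t 8.28 pos [ 0.5456 -0.2276  0.0805] rot [-180.   -0.   98.] F [-0.3  0.4 -5.3] w 0.0133 gf 50.0
shift units [0.006 0.198 0.012] rows>= 1.0 turn units [-0.     -0.     -0.0003] rows>= 1.0
```

```bash

python3 -m creep '{"translation":[[0.006,0.04,0.0],[0,0.04,0],[0,0.04,0],[0,0.03,0.005],[0,0.02,0]],"turn":[[0,0,0],[0,0,0],[0,0,0],[0,0,0],[0,0,0]],"grip":[0,0,0,0,0]}'
python3 -m creep '{"translation":[[0,0.013,0.0],[0,0.013,0],[0,0.0,0],[0,0,0],[0,0,0]],"turn":[[0,0,0],[0,0,0],[0,0,0],[0,0,0],[0,0,0]],"grip":[0,0,0,0,0]}'
python3 - <<'E'
from h import *
import go
from scipy.spatial.transform import Rotation as Ro
go.delta([.5613,-.2249,.0796],Ro.from_euler('xyz',[180,0,98.1],degrees=True))
c=grab('side');cv2.imwrite('pics/s2.png',cv2.resize(c['frame'][180:360,170:400],None,fx=3,fy=3)[...,::-1])
E
```

```text
time_s: 8.9
tool_pos: [0.5591, -0.2252, 0.0801]
tool_rot: [-180.0, -0.0, 98.1]
force: [0.3, 0.7, -5.0]
grip_width: 0.0135
grasp_force: 50.0
time_s: 9.52
tool_pos: [0.5609, -0.2249, 0.0801]
tool_rot: [-180.0, -0.0, 98.1]
force: [-0.4, -0.5, -5.4]
grip_width: 0.0136
grasp_force: 50.0
t 9.53 pos [ 0.5609 -0.2249  0.0801] rot [-180.    -0.    98.1] F [-0.4 -0.5 -5.4] w 0.0136 gf 50.0
shift units [-0.     0.005  0.007] rows>= 1.0 turn units [-0.     -0.     -0.0003] rows>= 1.0
```

View pics/s2.png

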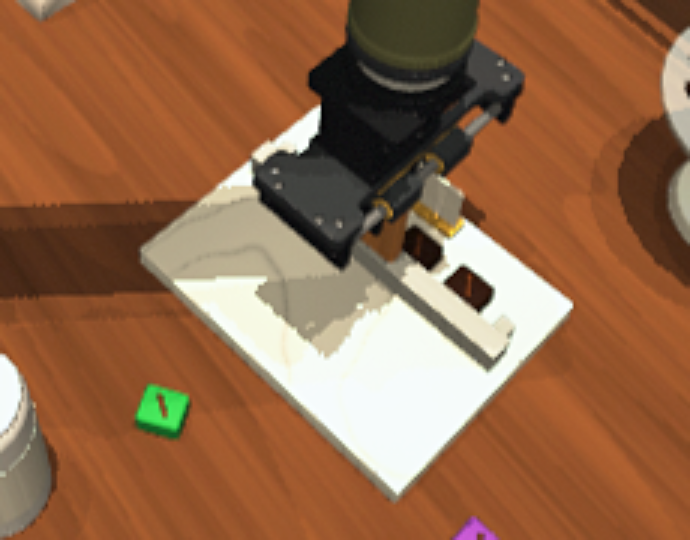

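The bar is almost at the stops (the near one at about (505,325)), with the chocolates ahead of it. I creep in until there is contact force.

```bash
Z='"turn":[[0,0,0],[0,0,0],[0,0,0]],"grip":[0,0,0]}'
python3 -m creep '{"translation":[[0,0.013,0.0],[0,0.0,0],[0,0.0,0]],"turn":[[0,0,0],[0,0,0],[0,0,0]],"grip":[0,0,0]}'
python3 -m creep '{"translation":[[0,0.013,0.0],[0,0.0,0],[0,0.0,0]],"turn":[[0,0,0],[0,0,0],[0,0,0]],"grip":[0,0,0]}'
python3 -m creep '{"translation":[[0,0.013,0.0],[0,0.0,0],[0,0.0,0]],"turn":[[0,0,0],[0,0,0],[0,0,0]],"grip":[0,0,0]}'
python3 go.py 0.5613 -0.2249 0.0796 180 0 98.1
```

```text
time_s: 9.95
tool_pos: [0.5612, -0.2249, 0.08]
tool_rot: [-179.9, -0.0, 98.0]
force: [-5.2, -0.5, -2.0]
grip_width: 0.014
grasp_force: 50.0
time_s: 10.32
tool_pos: [0.5613, -0.225, 0.0799]
tool_rot: [-179.8, -0.1, 98.0]
force: [-6.9, -0.0, -2.3]
grip_width: 0.014
grasp_force: 50.0
time_s: 10.7
tool_pos: [0.5615, -0.2249, 0.0799]
tool_rot: [-179.7, -0.1, 98.0]
force: [-8.8, -0.5, -0.3]
grip_width: 0.0136
grasp_force: 50.1
t 10.7 pos [ 0.5615 -0.2249  0.0799] rot [-1.797e+02 -1.000e-01  9.800e+01] F [-8.8 -0.5 -0.3] w 0.0136 gf 50.1
shift units [ 0.001 -0.002  0.004] rows>= 1.0 turn units [-0.0016 -0.0005 -0.0005] rows>= 1.0
```

```bash

python3 -m creep '{"translation":[[0,0.013,0.0],[0,0.013,0],[0,0.0,0.006],[0,0,0.006],[0,0,0]],"turn":[[0,0,0],[0,0,0],[0,0,0],[0,0,0],[0,0,0]],"grip":[0,0,0,0,0]}'
python3 -m creep '{"translation":[[0,-0.013,0.0],[0,-0.013,0],[0,0.0,0],[0,0,0],[0,0,0]],"turn":[[0,0,0],[0,0,0],[0,0,0],[0,0,0],[0,0,0]],"grip":[0,0,0,0,0]}'
python3 go.py 0.5613 -0.2249 0.0796 180 0 98.1
```

```text
time_s: 11.32
tool_pos: [0.5618, -0.2248, 0.0798]
tool_rot: [-179.5, -0.2, 98.0]
force: [-14.5, 0.4, 9.8]
grip_width: 0.0137
grasp_force: 50.2
time_s: 11.95
tool_pos: [0.5615, -0.2249, 0.0797]
tool_rot: [-179.7, -0.1, 98.0]
force: [-10.1, 1.5, 5.8]
grip_width: 0.0137
grasp_force: 50.1
t 11.95 pos [ 0.5615 -0.2249  0.0797] rot [-1.797e+02 -1.000e-01  9.800e+01] F [-10.1   1.5   5.8] w 0.0137 gf 50.1
shift units [ 0.    -0.003  0.002] rows>= 1.0 turn units [-0.0015 -0.0006 -0.0004] rows>= 1.0
```

```bash

python3 -m creep '{"translation":[[0,-0.02,0.0],[0,-0.008,0],[0,0.0,0],[0,0,0],[0,0,0]],"turn":[[0,0,0],[0,0,0],[0,0,0],[0,0,0],[0,0,0]],"grip":[0,0,0,0,0]}'
python3 -m creep '{"translation":[[0,0,0],[0,0,0],[0,0.0,0],[0,0,0],[0,0,0]],"turn":[[0,0,0],[0,0,0],[0,0,0],[0,0,0],[0,0,0]],"grip":[0.2,0.25,0.3,0.35,0.4]}'
python3 go.py 0.5613 -0.2249 0.0796 180 0 98.1
```

```text
time_s: 12.58
tool_pos: [0.5612, -0.225, 0.0797]
tool_rot: [-179.9, -0.0, 98.0]
force: [-6.4, 1.0, 1.1]
grip_width: 0.0136
grasp_force: 50.0
time_s: 13.2
tool_pos: [0.5624, -0.2248, 0.0794]
tool_rot: [179.9, 0.0, 98.1]
force: [-0.2, -0.2, 0.4]
grip_width: 0.0324
grasp_force: 0.0
t 13.2 pos [ 0.5624 -0.2248  0.0794] rot [179.9   0.   98.1] F [-0.2 -0.2  0.4] w 0.0324 gf 0.0
shift units [ 0.001 -0.013 -0.002] rows>= 1.0 turn units [ 0.0003  0.0001 -0.0002] rows>= 1.0
```

```bash

python3 -m creep '{"translation":[[0,0,-0.2],[0,0,-0.4],[0,0,-0.5],[0,0,-0.5],[0,0,-0.4]],"turn":[[0,0,0],[0,0,0],[0,0,0],[0,0,0],[0,0,0]],"grip":[0.4,0.4,0.4,0.4,0.4]}'
python3 -m creep '{"translation":[[0.6,0,0],[0.7,0,0],[0.7,0,0],[0.7,0,0],[0.6,0,0]],"turn":[[0,0,0],[0,0,0],[0,0,0],[0,0,0],[0,0,0]],"grip":[0.4,0.4,0.4,0.4,0.4]}'
cat > chk.py <<'E'
from h import *
sc=np.array([.542,-.2277]);a=np.radians(8.1);Rs=np.array([[np.cos(a),-np.sin(a)],[np.sin(a),np.cos(a)]])
def chk():
  for n in('side','top'):
    c=grab(n);np.savez(''+n+'1.npz',**c);hsv=cv2.cvtColor(c['frame'],cv2.COLOR_RGB2HSV);X=cloud(c);z=X[...,2]
    Q=(X[...,:2]-sc)@Rs;ins=(np.abs(Q)<[.1,.13]).all(-1)
    m=((hsv[...,2]<90)&ins&(z>.034)).astype(np.uint8)
    N,L,S,C=cv2.connectedComponentsWithStats(m)
    for i in range(1,N):
        if S[i,4]>20: print(n,'choc',rect(Q[L==i]),z[L==i].max().round(3))
    m=ins&(z>.041)&(z<.047)&(hsv[...,2]>90)&(Q[...,0]<.034)&(Q[...,0]>.003)
    print(n,'bar',rect(Q[m]),m.sum())
    m=ins&(z>.105)&(z<.13);print(n,'grip top',rect(Q[m]) if m.sum()>3 else '',z[m].mean().round(4) if m.any() else '')
    if n=='side': cv2.imwrite('pics/s3.png',cv2.resize(c['frame'][180:360,170:400],None,fx=3,fy=3)[...,::-1])
chk()
E
python3 chk.py
```

```text
time_s: 13.82
tool_pos: [0.5623, -0.2253, 0.2424]
tool_rot: [179.8, 0.1, 98.0]
force: [0.1, -0.3, 0.2]
grip_width: 0.0348
grasp_force: 0.0
time_s: 14.45
tool_pos: [0.5247, 0.0387, 0.2407]
tool_rot: [179.9, -0.1, 98.1]
force: [0.8, -0.3, -0.1]
grip_width: 0.0347
grasp_force: 0.0
side choc [43.6 71.8 31.6 23.1 87.9] 0.044
side choc [ 43.6 -27.   36.4  28.9  28.5] 0.076
side choc [ 44.3 -71.9  24.   31.7   3.4] 0.044
side bar [ 2.040e+01 -4.000e-01  2.640e+01  2.398e+02  2.000e-01] 749
side grip top [17.8 -0.5 14.9 43.4  0.9] 0.1132
top bar [ 20.3   0.9  25.5 237.9   0.4] 298
top grip top [17.5  2.3 43.9 14.6 89.3] 0.113
```

View pics/s3.png

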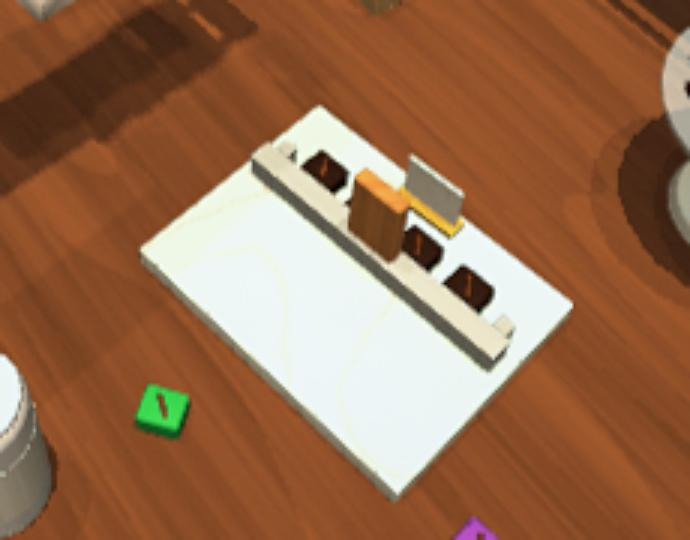

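The row is good: bar at slab x ≈ 18–20 mm, 0.3° off square, and the chocolates aligned, with choc3 partly hidden by the grip near (350,210). Now I measure the dial from the first frames (arm clear of it), ignoring colour.

```bash
cat > d.py <<'E'
from h import *
import sys
th=np.radians(7.0);n=np.array([-.4226*np.cos(th),-.4226*np.sin(th),.9063]);u=np.array([.9063*np.cos(th),.9063*np.sin(th),.4226]);r=np.cross(u,n)
F0=np.array([.552,.2363,.080])
def dial(s):
  for nm in('top','side'):
    c=load(nm+s+'.npz');X=cloud(c);V=X-F0;a,b,h=V@u,V@r,V@n
    ring=(np.hypot(a,b)<.06)&(np.hypot(a,b)>.036)&(np.abs(h)<.006);h0=np.median(h[ring]);h=h-h0
    T=(np.hypot(a,b)<.045)&(h>.036)&(h<.05)
    t=np.c_[a,b][T];q=rect(t);v=np.linalg.svd(t-t.mean(0))[2][0]
    W=(np.hypot(a,b)<.045)&(h>.010)&(h<.05)
    print(nm,'h0',h0.round(4),'top rect(up,right mm)',q,'mean',(t.mean(0)*1000).round(1),len(t),'ang',np.degrees(np.arctan(v[1]/v[0])).round(1),'hmax',np.percentile(h[T],[20,50,95]).round(4))
    hs=cv2.cvtColor(c['frame'],cv2.COLOR_RGB2HSV)
    S=(np.hypot(a,b)<.045)&(h>.012)&(h<.02);print('  skirt',rect(np.c_[a,b][S]),S.sum())
if __name__=='__main__': dial(sys.argv[1])
E
python3 d.py 0; python3 -c "
from cell import env;import numpy as np;print(np.round(env.get_obs()['qpos'],1))"
```

```text
[-37.8   2.3  31.4 100.3  -1.4  77.8   2.4]Traceback (most recent call last):
  File "d.py", line 15, in <module>
    if __name__=='__main__': dial(sys.argv[1])
                             ~~~~^^^^^^^^^^^^^
  File "d.py", line 10, in dial
    t=np.c_[a,b][T];q=rect(t);v=np.linalg.svd(t-t.mean(0))[2][0]
      ~~~~~~~~~~^^^
IndexError: boolean index did not match indexed array along axis 1; size of axis is 1024 but size of corresponding boolean axis is 512
```

```bash
sed -i 's/np.c_\[a,b\]/np.stack([a,b],-1)/g' d.py; python3 d.py 0
```

```text
top h0 -0.0004 top rect(up,right mm) [ 4.8 -5.  15.5 50.4 58. ] mean [ 4.1 -3.8] 87 ang -34.9 hmax [0.0401 0.0418 0.0449]
  skirt [ 4.5 -5.4 53.6 56.8  6.9] 158
side h0 0.0007 top rect(up,right mm) [ 3.4 -3.3 15.8 53.7 54.9] mean [ 4.3 -2.6] 103 ang -32.8 hmax [0.0397 0.0416 0.0441]
  skirt [ 0.8  0.1 59.8 51.3 31.9] 154
```

```bash
cat > dg.py <<'E'
# dg.py out phi sign : TCP at `out` m along axis, bar angle phi (rad, cw from up-slope)
import sys,numpy as np
from d import n,u,r
from go import delta,Ro
out,phi,s=map(float,sys.argv[1:4]);foot=np.array([.5552,.2409,.0817])
b=np.cos(phi)*u+np.sin(phi)*r;x=s*b;z=-n;y=np.cross(z,x)
Rt=Ro.from_matrix(np.c_[x,y,z]);print('target',(foot+out*n).round(4),Rt.as_euler('xyz',degrees=True).round(1));delta(foot+out*n,Rt)
E
python3 dg.py .12 -.6 -1;python3 dg.py .12 -.6 1
```

```text
target [0.5049 0.2347 0.1905] [-165.2   20.4 -136. ]
t 14.55 pos [0.5242 0.0436 0.2402] rot [179.9  -0.2  98.6] F [-0.1  0.1  0. ] w 0.0344 gf 0.0
shift units [2.396 0.118 0.63 ] rows>= 4.0 turn units [-0.0754 -0.1508 -0.6695] rows>= 12.0
target [0.5049 0.2347 0.1905] [165.2 -20.4  44. ]
t 14.55 pos [0.5242 0.0436 0.2402] rot [179.9  -0.2  98.6] F [-0.1  0.1  0. ] w 0.0344 gf 0.0
shift units [2.396 0.118 0.63 ] rows>= 4.0 turn units [-0.1291  0.0646  0.3126] rows>= 6.0
```

```bash

python3 -m creep '{"translation":[[0,0,0],[0,0,0],[0,0,0],[0,0,0],[0,0,0]],"turn":[[-0.0058,-0.0116,-0.0515],[-0.0058,-0.0116,-0.0515],[-0.0058,-0.0116,-0.0515],[-0.0058,-0.0116,-0.0515],[-0.0058,-0.0116,-0.0515]],"grip":[0.4,0.4,0.4,0.4,0.4]}'
python3 -m creep '{"translation":[[0,0,0],[0,0,0],[0,0,0],[0,0,0],[0,0,0]],"turn":[[-0.0058,-0.0116,-0.0515],[-0.0058,-0.0116,-0.0515],[-0.0058,-0.0116,-0.0515],[-0.0058,-0.0116,-0.0515],[-0.0058,-0.0116,-0.0515]],"grip":[0.4,0.4,0.4,0.4,0.4]}'
python3 -m creep '{"translation":[[0,0,0],[0,0,0],[0,0,0],[0,0,0]],"turn":[[-0.0058,-0.0116,-0.0515],[-0.0058,-0.0116,-0.0515],[-0.0058,-0.0116,-0.0515],[0,0,0]],"grip":[0.4,0.4,0.4,0.4]}'
python3 dg.py .12 -.6 -1;python3 -c "
from cell import env;import numpy as np;print(np.round(env.get_obs()['qpos'],1))"
```

```text
time_s: 15.18
tool_pos: [0.5253, 0.0356, 0.2403]
tool_rot: [179.3, 11.5, 144.7]
force: [-0.4, 0.9, -0.9]
grip_width: 0.0347
grasp_force: 0.0
time_s: 15.8
tool_pos: [0.5252, 0.0355, 0.2402]
tool_rot: [-172.4, 19.6, -166.6]
force: [-0.5, -1.0, -0.4]
grip_width: 0.0347
grasp_force: 0.0
time_s: 16.3
tool_pos: [0.525, 0.0333, 0.2399]
tool_rot: [-165.1, 20.3, -136.9]
force: [-0.4, -0.4, -0.9]
grip_width: 0.0351
grasp_force: 0.0
target [0.5049 0.2347 0.1905] [-165.2   20.4 -136. ]
t 16.3 pos [0.525  0.0333 0.2399] rot [-165.1   20.3 -136.9] F [-0.4 -0.4 -0.9] w 0.0351 gf 0.0
shift units [-1.226  2.228  0.559] rows>= 4.0 turn units [-0.0025 -0.0019 -0.0047] rows>= 1.0
[-24.  -17.3  14.1 120.5   7.4  51.5 117.5]
```

```bash

python3 -m creep '{"translation":[[-0.25,0.45,0.11],[-0.25,0.45,0.11],[-0.25,0.45,0.11],[-0.25,0.45,0.11],[-0.226,0.428,0.119]],"turn":[[-0.0025,-0.0019,-0.0047],[0,0,0],[0,0,0],[0,0,0],[0,0,0]],"grip":[0.4,0.4,0.4,0.4,0.4]}'
python3 -m creep '{"translation":[[0,0,0]],"turn":[[0,0,0]],"grip":[0.4]}' 20
python3 dg.py .12 -.6 -1;python3 -c "
from cell import env;import numpy as np;print(np.round(env.get_obs()['qpos'],1))"
```

```text
time_s: 16.92
tool_pos: [0.5005, 0.2395, 0.191]
tool_rot: [-165.3, 20.5, -135.7]
force: [-0.4, -0.8, -0.9]
grip_width: 0.0348
grasp_force: 0.0
time_s: 17.05
tool_pos: [0.4993, 0.2412, 0.19]
tool_rot: [-165.3, 20.4, -135.4]
force: [0.1, -0.7, 0.8]
grip_width: 0.0348
grasp_force: 0.0
target [0.5049 0.2347 0.1905] [-165.2   20.4 -136. ]
t 17.05 pos [0.4993 0.2412 0.19  ] rot [-165.3   20.4 -135.4] F [ 0.1 -0.7  0.8] w 0.0348 gf 0.0
shift units [ 0.004 -0.105  0.019] rows>= 1.0 turn units [0.0013 0.0005 0.003 ] rows>= 1.0
[-30.7  -8.3  -5.2 119.8  14.8  47.2  88. ]
```

```bash

python3 -m creep '{"translation":[[0.004,-0.105,0.02],[0,0,0.3],[0,0,0.3],[0,0,0.2],[0,0,0]],"turn":[[0.0013,0.0005,0.003],[0,0,0],[0,0,0],[0,0,0],[0,0,0]],"grip":[0.4,0.4,0.4,0.4,0.4]}'
python3 dg.py .021 -.6 -1
python3 - <<'E'
from h import *
c=grab('side');cv2.imwrite('pics/s4.png',cv2.resize(c['frame'][60:200,100:260],None,fx=4,fy=4,interpolation=cv2.INTER_CUBIC)[...,::-1])
E
```

```text
time_s: 17.68
tool_pos: [0.533, 0.2328, 0.1316]
tool_rot: [-165.2, 20.3, -136.2]
force: [0.4, -0.8, -0.8]
grip_width: 0.0348
grasp_force: 0.0
target [0.5464 0.2398 0.1007] [-165.2   20.4 -136. ]
t 17.68 pos [0.533  0.2328 0.1316] rot [-165.2   20.3 -136.2] F [ 0.4 -0.8 -0.8] w 0.0348 gf 0.0
shift units [-0.036  0.058  0.424] rows>= 1.0 turn units [-0.0007 -0.001  -0.0013] rows>= 1.0
```

View pics/s4.png

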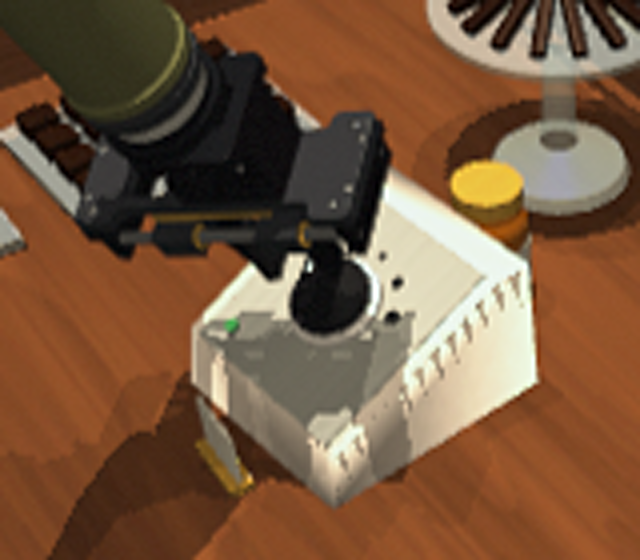

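The gripper stands above the dial with its fingers either side of the grip bar (about (325,275)); the card and jar are clear. I let it settle and go down.

```bash

python3 -m creep '{"translation":[[0,0,0],[0,0,0]],"turn":[[0,0,0],[0,0,0]],"grip":[0.4,0.4]}'
python3 dg.py .022 -.6 -1
```

```text
time_s: 17.98
tool_pos: [0.5332, 0.2346, 0.1336]
tool_rot: [-165.2, 20.5, -136.1]
force: [0.7, 1.2, 0.8]
grip_width: 0.0349
grasp_force: 0.0
target [0.546  0.2398 0.1016] [-165.2   20.4 -136. ]
t 17.98 pos [0.5332 0.2346 0.1336] rot [-165.2   20.5 -136.1] F [0.7 1.2 0.8] w 0.0349 gf 0.0
shift units [-0.01   0.048  0.432] rows>= 1.0 turn units [-0.0006  0.0003 -0.0007] rows>= 1.0
```

```bash

python3 -m creep '{"translation":[[-0.01,0.048,0.1],[0,0,0.15],[0,0,0.1],[0,0,0.08],[0,0,0]],"turn":[[0,0,0],[0,0,0],[0,0,0],[0,0,0],[0,0,0]],"grip":[0.4,0.4,0.4,0.4,0.4]}'
python3 dg.py .022 -.6 -1
python3 -m creep '{"translation":[[0,0,0],[0,0,0],[0,0,0],[0,0,0],[0,0,0]],"turn":[[0,0,0],[0,0,0],[0,0,0],[0,0,0],[0,0,0]],"grip":[0.3,0.2,0.1,0,0]}' 15
python3 dg.py .022 -.6 -1
```

```text
time_s: 18.6
tool_pos: [0.5454, 0.2391, 0.0998]
tool_rot: [-165.2, 20.3, -136.1]
force: [-0.3, -0.2, -0.2]
grip_width: 0.0352
grasp_force: 0.0
target [0.546  0.2398 0.1016] [-165.2   20.4 -136. ]
t 18.6 pos [0.5454 0.2391 0.0998] rot [-165.2   20.3 -136.1] F [-0.3 -0.2 -0.2] w 0.0352 gf 0.0
shift units [-0.018 -0.003 -0.017] rows>= 1.0 turn units [-0.0004 -0.0006 -0.0007] rows>= 1.0
time_s: 19.23
tool_pos: [0.5452, 0.2401, 0.1009]
tool_rot: [-165.2, 20.4, -136.1]
force: [-4.1, 1.6, 1.1]
grip_width: 0.0135
grasp_force: 15.0
target [0.546  0.2398 0.1016] [-165.2   20.4 -136. ]
t 19.23 pos [0.5452 0.2401 0.1009] rot [-165.2   20.4 -136.1] F [-4.1  1.6  1.1] w 0.0135 gf 15.0
shift units [-0.007 -0.012 -0.005] rows>= 1.0 turn units [-0.0003 -0.0001 -0.0005] rows>= 1.0
```

```bash

python3 -m creep '{"translation":[[0,0.01,0.03],[0,0,0.04],[0,0,0.04],[0,0,0.04],[0,0,0]],"turn":[[0,0,0],[0,0,0],[0,0,0],[0,0,0],[0,0,0]],"grip":[0,0,0,0,0]}' 25
python3 dg.py .014 -.6 -1
```

```text
time_s: 19.85
tool_pos: [0.5502, 0.2415, 0.0919]
tool_rot: [-165.2, 20.5, -136.1]
force: [-16.7, -3.0, 19.9]
grip_width: 0.0136
grasp_force: 25.0
target [0.5493 0.2402 0.0944] [-165.2   20.4 -136. ]
t 19.85 pos [0.5502 0.2415 0.0919] rot [-165.2   20.5 -136.1] F [-16.7  -3.   19.9] w 0.0136 gf 25.0
shift units [ 0.007 -0.013 -0.034] rows>= 1.0 turn units [-0.0006  0.0003 -0.0007] rows>= 1.0
```

```bash

python3 -m creep '{"translation":[[0.0165,0.011,-0.02],[0,0,0],[0,0,0],[0,0,0],[0,0,0]],"turn":[[0,0,0],[0,0,0.038],[0,0,0.038],[0,0,0.038],[0,0,0]],"grip":[0,0,0,0,0]}' 25
python3 dg.py .014 -.242 -1
```

```text
time_s: 20.48
tool_pos: [0.5499, 0.2413, 0.0923]
tool_rot: [-173.6, 24.5, -157.9]
force: [-2.0, 0.8, 6.4]
grip_width: 0.0138
grasp_force: 25.0
target [0.5493 0.2402 0.0944] [-173.6   24.2 -157.8]
t 20.48 pos [0.5499 0.2413 0.0923] rot [-173.6   24.5 -157.9] F [-2.   0.8  6.4] w 0.0138 gf 25.0
shift units [-0.    -0.013 -0.027] rows>= 1.0 turn units [-0.0003  0.0014 -0.0011] rows>= 1.0
```

```bash

python3 -m creep '{"translation":[[0,0,0.015],[0,0,0],[0,0,0],[0,0,0],[0,0,0]],"turn":[[0,0,0],[0,0,0.038],[0,0,0.038],[0,0,0.038],[0,0,0]],"grip":[0,0,0,0,0]}' 25
python3 dg.py .014 .116 -1
```

```text
time_s: 21.1
tool_pos: [0.5501, 0.2413, 0.092]
tool_rot: [176.8, 25.1, 179.4]
force: [-8.3, -1.7, 14.0]
grip_width: 0.0139
grasp_force: 25.0
target [0.5493 0.2402 0.0944] [176.9  24.8 179.7]
t 21.1 pos [0.5501 0.2413 0.092 ] rot [176.8  25.1 179.4] F [-8.3 -1.7 14. ] w 0.0139 gf 25.0
shift units [-0.004 -0.012 -0.032] rows>= 1.0 turn units [ 0.      0.0014 -0.0012] rows>= 1.0
```

Pressed with about 16 N and turning freely. I finish the turn (0.154 units left).

```bash

python3 -m creep '{"translation":[[0,0,0.003],[0,0,0],[0,0,0],[0,0,0],[0,0,0]],"turn":[[0,0,0.038],[0,0,0.038],[0,0,0.038],[0,0,0.04],[0,0,0]],"grip":[0,0,0,0,0]}' 25
python3 dg.py .014 .6 -1; python3 -c "
from cell import env;import numpy as np;print(np.round(env.get_obs()['wrist_torque'],2))"
```

```text
time_s: 21.72
tool_pos: [0.5501, 0.2411, 0.0919]
tool_rot: [165.1, 20.6, 149.7]
force: [-10.3, -1.9, 17.4]
grip_width: 0.0137
grasp_force: 25.0
target [0.5493 0.2402 0.0944] [165.2  20.4 150. ]
t 21.73 pos [0.5501 0.2411 0.0919] rot [165.1  20.6 149.7] F [-10.3  -1.9  17.4] w 0.0137 gf 25.0
shift units [-0.008 -0.007 -0.033] rows>= 1.0 turn units [ 0.0006  0.0012 -0.0011] rows>= 1.0
[-0.46  1.05 -0.13]
```

```bash

python3 -m creep '{"translation":[[0,0,-0.04],[0,0,-0.05],[0,0,-0.04],[0,0,0],[0,0,0]],"turn":[[0,0,0],[0,0,0],[0,0,0],[0,0,0],[0,0,0]],"grip":[0,0,0,0,0]}' 10
python3 dg.py .022 .6 -1
python3 -m creep '{"translation":[[0,0,0],[0,0,0],[0,0,0],[0,0,-0.1],[0,0,-0.3]],"turn":[[0,0,0],[0,0,0],[0,0,0],[0,0,0],[0,0,0]],"grip":[0.2,0.3,0.4,0.4,0.4]}'
python3 -m creep '{"translation":[[0,0,-0.5],[0,0,-0.6],[0,0,-0.6],[0,0,-0.6],[0,0,0]],"turn":[[0,0,0],[0,0,0],[0,0,0],[0,0,0],[0,0,0]],"grip":[0.4,0.4,0.4,0.4,0.4]}'
cat > fin.py <<'E'
from h import *
import d
cs={n:grab(n) for n in('top','side')}
for n,c in cs.items(): np.savez(n+'2.npz',**c)
d.dial('2')
a=cv2.resize(cs['side']['frame'][90:200,130:250],(480,440),interpolation=cv2.INTER_CUBIC);cv2.imwrite('pics/s5.png',a[...,::-1])
E
python3 fin.py
```

```text
time_s: 22.35
tool_pos: [0.5459, 0.2407, 0.0996]
tool_rot: [165.1, 20.6, 149.8]
force: [4.0, 3.0, 1.0]
grip_width: 0.014
grasp_force: 10.0
target [0.546  0.2398 0.1016] [165.2  20.4 150. ]
t 22.35 pos [0.5459 0.2407 0.0996] rot [165.1  20.6 149.8] F [4. 3. 1.] w 0.014 gf 10.0
shift units [-0.015 -0.004 -0.023] rows>= 1.0 turn units [ 0.0007  0.001  -0.0008] rows>= 1.0
time_s: 22.98
tool_pos: [0.5296, 0.2373, 0.1264]
tool_rot: [165.5, 20.4, 149.8]
force: [1.4, 1.0, -0.1]
grip_width: 0.0341
grasp_force: 0.0
time_s: 23.6
tool_pos: [0.4562, 0.232, 0.2964]
tool_rot: [165.2, 20.5, 149.8]
force: [-0.0, -0.2, -0.1]
grip_width: 0.0348
grasp_force: 0.0
top h0 -0.0001 top rect(up,right mm) [ 4.1 -6.3 49.  14.1 35.3] mean [ 4.5 -5.9] 82 ang 36.2 hmax [0.0397 0.042  0.0456]
  skirt [ 6.1 -4.7 51.8 56.4 30.1] 174
side h0 0.0007 top rect(up,right mm) [ 3.6 -3.3 51.5 15.9 35.4] mean [ 3.2 -2.2] 101 ang 35.1 hmax [0.04   0.0417 0.0445]
  skirt [ 5.   1.2 51.5 57.  78.3] 155
```

View pics/s5.png

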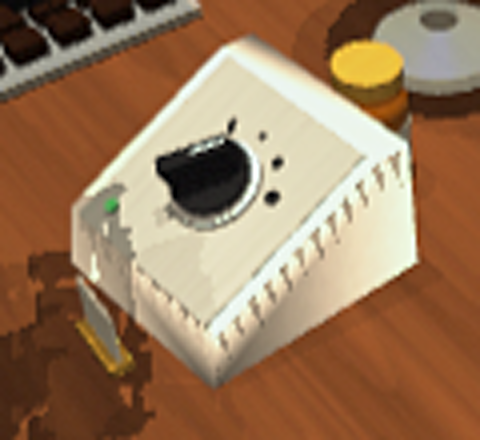

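The dial's grip bar lies at about +35.5° (≈1.22 rad). Its top is at the same height as at the start, so it is out. The pointer (about (210,143)) is turned towards the middle dot. One last numeric check of the row, then I hand in.

```bash
python3 chk.py && python3 - <<'E'
from cell import env
o=env.get_obs();print(o['time_s'],o['force'],o['joint_velocities']);print(env.sign_off())
E
```

```text
side choc [44.1 71.4 24.7 31.4  5.5] 0.043
side choc [ 8.8 52.7  2.5 75.2  0.1] 0.043
side choc [ 44.9 -26.2  34.9  28.9  28.2] 0.072
side choc [ 44.  -71.9  31.1  23.4  89.2] 0.043
side choc [  9.2 -98.6  10.1  46.3  11.9] 0.043
side bar [ 2.040e+01 -3.000e-01  2.640e+01  2.386e+02  1.000e-01] 741
side grip top [18.  -0.7 14.5 42.8  0. ] 0.1129
top bar [ 20.8   0.4  25.9 236.9   0.4] 303
top grip top [17.7  2.2 14.5 44.5  0.2] 0.1131
23.8 [ 0.01593224  0.38418129 -0.3582998 ] [-0.30487131  0.10910307  0.12206591  0.12647422 -0.05070856 -0.10784988
 -0.08127154]
the job is handed in; nothing more can be done
None
```

I handed the job in at 23.8 s: the straightedge sits square against both stops with the chocolates in a row ahead of it, and the dial is out at its second setting (about 1.2 rad). I haven't seen a verdict, and choc3 was partly hidden behind the grip, so I judged it by eye only.

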